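# Draw one pair of caps from the escapement feeder

## Task

Slide the empty grey tray along the table into the dock under the cap feeder's spout, fully home against the stop. Then press the pad of the yellow rocker all the way down once, keep it down until the two caps let out by the lifted gate have rolled into the tray, and let the rocker spring back up so that the next caps queue behind the gate. Only push and press: do not lift or tip the tray, do not touch the caps, do not ram the rocker against its limit, and leave the other things on the table where they are.

Things in the scene. Friction and masses are not known exactly. Their poses are not given: they have to be found in the camera images.
- feeder: Cap feeder fixed to the table: blue base, inclined channel (15 deg) with queued caps, open-railed on one side, yellow rocker, at the low end a tray dock. Origin: on the table, at the centre of the tray when home. y axis: horizontal, uphill along the channel, the way the tray is pushed home; x square to it. Channel from y = 35 to 228 mm, its top edge 65 mm high at the low end, 117 at the high end.
- stop (a point): Foot of the blue stop (16 mm high) that ends the dock, in the middle of its face, 60.5 mm from the feeder's origin at +y. Two steel rails 14 mm high, 91 mm apart inside, run from it to feeder y = -7 mm, then flare outward to y = -39 mm; the home tray's tail ends at y = -60 mm.
- spout (a point): Open lower end of the channel, middle of its floor, 46 mm above the table at feeder y = +35 mm, over the home tray.
- rocker (a joint): Rocker angle: 0 at rest (gate shut), 0.45 pad fully down (its limit; about 45 mm of pad travel). The gate clears the caps from 0.36, while a hold-back bar drops in behind the first two caps: one full press lets out two, which need about 0.5 s to roll out. Springs back when let go; pad force 2 N at first, 6 N fully down. Pivot 92 mm up at feeder y = 92 mm, axis along feeder x.
- pad (a point): Centre of the top of the rocker's press pad: yellow plate with a 34 x 34 mm black rubber face, beside the channel (rubber edge 20 mm from it). In the feeder's frame at (-45, 186, 126) mm at rest, sloping 15 deg; (-45, 192, 82) mm when fully down.
- tray: Open grey tray for caps, 85 (x) x 120 (y) x 36 mm high, walls 2 mm, empty, loose, about 150 g, standing on the table off the dock on the feeder's -y side. Origin: centre of its underside; long side along y.
- cap_0: Round pink plastic cap, 22 mm diameter, 8 mm thick, 12 g, standing on edge in the channel, number 1 in the queue counted from the gate. Origin: centre of one flat face; z axis along the cap's axis, pointing into the cap.
- cap_1: Round pink plastic cap, 22 mm diameter, 8 mm thick, 12 g, standing on edge in the channel, number 2 in the queue counted from the gate. Origin: centre of one flat face; z axis along the cap's axis, pointing into the cap.
- cap_2: Round blue plastic cap, 22 mm diameter, 8 mm thick, 12 g, standing on edge in the channel, number 3 in the queue counted from the gate. Origin: centre of one flat face; z axis along the cap's axis, pointing into the cap.
- cap_3: Round blue plastic cap, 22 mm diameter, 8 mm thick, 12 g, standing on edge in the channel, number 4 in the queue counted from the gate. Origin: centre of one flat face; z axis along the cap's axis, pointing into the cap.
- cap_4: Round pink plastic cap, 22 mm diameter, 8 mm thick, 12 g, standing on edge in the channel, number 5 in the queue counted from the gate. Origin: centre of one flat face; z axis along the cap's axis, pointing into the cap.
- cap_5: Round pink plastic cap, 22 mm diameter, 8 mm thick, 12 g, standing on edge in the channel, number 6 in the queue counted from the gate. Origin: centre of one flat face; z axis along the cap's axis, pointing into the cap.
- carton: Small brown carton, 70 x 70 x 55 mm; origin at the centre of its underside. Bystander.
- blue_spinner: Finished blue six-ball spinner lying flat, 82 x 94 x 15 mm; origin under its centre. Bystander.
- green_body: Green three-ring spinner body lying flat, 45 x 49 x 6 mm; origin under its centre. Bystander.
- marker_pen: Marker pen lying on the table, 16 x 122 x 16 mm, long along its y; origin under its centre. Bystander.
- hexkey: Black hex key lying on the table, 31 x 83 x 5 mm; origin under its centre. Bystander.
- bearing_box: White carton, 60 x 85 x 45 mm; origin at the centre of its underside. Bystander.
- gate (a point): Place in the channel of the centre of the cap that stands at the shut gate.

How it is judged:
On the way, in this order (a step that is already met when the one before it is completed fails the run):
1. the tray stands home in the dock while all caps are still queued behind the gate (horizontal distance between tray and feeder below 0.008 m and angle between the y axis of tray and the y axis of feeder, either way round below 0.09 rad and distance between cap_0 and gate below 0.012 m), for 0.2 s.
2. the rocker's pad is held fully down, the gate lifted (value of joint rocker above 0.4 rad), for 0.2 s.
At the end, for the whole second after the job is handed in: The tray stands in the dock (within 8 mm of home and 0.09 rad of straight), the first two caps lie at rest inside it, the third cap stands at the gate (within 12 mm) with the other three behind it in the channel, and the rocker is back up (below 0.05 rad) (horizontal distance between tray and feeder below 0.008 m and angle between the y axis of tray and the y axis of feeder, either way round below 0.09 rad and x of cap_0 in the frame of tray between -0.041 and 0.041 m and y of cap_0 in the frame of tray between -0.059 and 0.059 m and z of each of cap_0, cap_1 in the frame of tray below 0.03 m and linear speed of each of cap_0, cap_1 below 0.05 m/s and x of cap_1 in the frame of tray between -0.041 and 0.041 m and y of cap_1 in the frame of tray between -0.059 and 0.059 m and distance between cap_2 and gate below 0.012 m and z of each of cap_3, cap_4, cap_5 in the frame of feeder above 0.055 m and y of each of cap_3, cap_4, cap_5 in the frame of feeder above 0.06 m and value of joint rocker below 0.05 rad); the robot touches nothing.
It fails at once if the tray is lifted (8 mm) or tipped (0.15 rad) (height (world z) of tray above 0.008 m or angle between tray's own z axis and vertical above 0.15 rad).
It fails at once if a cap is touched by the robot (contact force between any of the arm, the fingers and cap_0 above 0.2 N or contact force between any of the arm, the fingers and cap_1 above 0.2 N or contact force between any of the arm, the fingers and cap_2 above 0.2 N or contact force between any of the arm, the fingers and cap_3 above 0.2 N or contact force between any of the arm, the fingers and cap_4 above 0.2 N or contact force between any of the arm, the fingers and cap_5 above 0.2 N).
It fails at once if the rocker is rammed against its limit with more than 40 N (contact force between the fingers and rocker above 40 N).
It fails at once if a bystander is moved by more than 15 mm (distance of any of carton, blue_spinner, green_body, marker_pen, hexkey, bearing_box from where it was at the start of the episode above 0.015 m).
It also fails if it takes over 72 s, if anything falls off the work surface, if the arm or the gripper's body presses on something with over 40 N, if the wrist force passes 120 N, or if a joint passes its speed limit or range.

## Robot

A 6-joint arm with a two-finger parallel gripper is mounted at the origin on a cart in front of the work surface, level with it; the furniture and walls round the work are solid. World frame = base frame: x ahead of the robot, y to its left, z up, the work surface at z = 0. Lengths are in m, angles in rad, forces in N, time in s.
With the tool pointing down it reaches from about 0.3 to 0.95 m from the base axis. Payload 3.1 kg.
Tool frame: the origin (TCP) lies between the finger pads; the fingertips stand 22 mm ahead of it and the grasp point (between the pads) lies 3 mm ahead of it; z points along the fingers, y is the line along which they close (so a half turn about z gives the same grasp; the last joint's range is limited). The gripper opens to 85 mm and grips with 20 to 120 N. Pads are 22 mm wide; open, the fingers measure 114 mm over their backs; the gripper's body (76 mm by 85 mm) begins 54 mm behind the grasp point. The pads swing forward as they close: fully open they stand 13 mm farther back than shut.
Start: joints at [-1.191, 0.308, 1.634, -0, 1.2, -0.07], TCP at [0.272, -0.563, 0.253] pointing down, gripper open.
Joint ranges: [-3.06, 3.06], [-0.79, 1.96], [0.05, 2.63], [-1.19, 4.34], [0.05, 2.64], [-2.94, 2.94]. Speed limits (rad/s): [2.79, 2.79, 3.14, 3.14, 3.14, 3.14].

## Interface

Orientations are given as a unit quaternion [x, y, z, w].
In Python, from rig import r gives the robot as it stands.
- The arm moves only by the tool hand_motion, called after ">>>" as name(argument=value, ...) on one line, values as JSON. Schema: {"type":"object","properties":{"ticks":{"type":"string"},"squeeze":{"type":"number"},"only":{"type":"string"},"quiet":{"type":"boolean"},"lines":{"type":"string"}},"required":["ticks"],"additionalProperties":false}. ticks is a string of 1 to 12 rows, one to a line, with the numbers parted by commas; each row has 7 numbers: dx, dy, dz in units of 100 mm, then a rotation vector rx, ry, rz in units of 0.25 rad, then the finger opening in m; each row is the pose to reach, as a shift and turn from the pose commanded when the call began, along the tool's axes at that moment; what a row does not reach only later rows make up. A row lasts 1/12 s, in which the tool goes at most 0.0417 m and 0.125 rad, less where a joint would pass 70% of its speed; a pose out of reach is approached as far as the arm can. The fingers move at their own pace and stop on an object; squeeze is the grip in N (left out, the last holds). Time passes only in rows, so rows that do not move let the fingers close. The tool returns the time, the measured TCP pose, the force, the opening and the grip force at its end. only (a regular expression) keeps the lines of the reply that match it, lines (a string "A,B") keeps lines A to B, and quiet returns only ok. Input that does not fit is refused with a message, and nothing moves.
- r.sense(): the state, without advancing time (a new reading comes with each control period).
- r.get_image(name): name is "scene" or "top" or "wrist"; returns a dict with "image" (480x640x3 uint8, red, green, blue), "mtx" (3x3 intrinsics, pixels), "k1" (the pictures are not rectified: a ray, as slopes to the right and down, at radius r is drawn at 1 + k1 r^2 times it, then the intrinsics apply), "camera_from_world" (4x4, takes a point from world to camera coordinates). Camera axes: x right, y down, z forward; pixel columns grow to the right and rows downward; lengths in m; the calibration is good to about 2 mm. A picture is of the moment at which its call begins. There is no depth.
- r.sign_off(): hands the job in; it is judged then, once.
The state is a dict: "t": time; "joints": joint angles; "qd": joint speeds; "joint_torque": joint torques, N m; "tool_pos": TCP position; "ee_rot": TCP orientation; "force": force on the tool from outside, world axes, zero at the start; "torque": the same for the moment, N m; "finger_gap": finger opening in m; "finger_force": force on a finger pad.
Only numpy, scipy, OpenCV 4.12 (cv2) and the standard library are available. Lean on these libraries where they do the work, as an engineer would, in place of code of your own. Each camera call takes 0.05 s, during which the arm holds its last target. There are 200 camera calls.

## Working session

There is one attempt and no reset: what is moved stays moved. The work goes in short steps, Python scripts to look and compute and a tool call to move; the robot and the scene stay as the last step left them, time stands still between calls to the robot, and variables do not carry over. Pictures are saved under pics/ and viewed, at most 10 in all, crops included, and the job is handed in when it is done.

```bash
ls; mkdir -p pics; python3 - <<'E'
from rig import r
import cv2
for n in("scene","top"):
    d=r.get_image(n); cv2.imwrite(f"pics/{n}0.png",d["image"][:,:,::-1])
    print(n,d["mtx"].tolist(),d["k1"],d["camera_from_world"].round(3).tolist())
print(r.sense())
E
```

```text
pics
rig.py
scene [[542.5241088914764, 0.0, 320.36055300613765], [0.0, 542.5241088914764, 240.67780529528181], [0.0, 0.0, 1.0]] -0.0719890586344561 [[0.025, 1.0, 0.006, -0.025], [0.73, -0.014, -0.683, -0.303], [-0.683, 0.021, -0.73, 2.163], [0.0, 0.0, 0.0, 1.0]]
top [[548.8104167869194, 0.0, 320.54395987799046], [0.0, 548.8104167869194, 238.2937146540813], [0.0, 0.0, 1.0]] 0.05508079150197534 [[-0.025, -1.0, -0.009, 0.018], [-0.99, 0.026, -0.142, 0.51], [0.142, 0.005, -0.99, 1.476], [0.0, 0.0, 0.0, 1.0]]
{'t': 0.1, 'joints': array([-1.19070694e+00,  3.08897210e-01,  1.63506577e+00, -9.97833496e-07,
        1.19969810e+00, -6.97068872e-02]), 'qd': array([ 0.00027264, -0.00226534, -0.00145149, -0.00151362, -0.00035597,
        0.0013531 ]), 'joint_torque': array([-1.23446512e-04, -4.16408515e+01, -2.77643806e+01, -9.52783375e-05,
        4.02789738e-03,  1.67809429e-05]), 'tool_pos': array([ 0.27144959, -0.56219663,  0.25217167]), 'ee_rot': array([ 9.74816267e-01,  2.23007123e-01, -1.60316125e-04, -1.02170954e-03]), 'force': array([ 0.27348775,  0.55868148, -0.17790156]), 'torque': array([ 0.0588292 , -0.06259567, -0.01501492]), 'finger_force': 0.0, 'finger_gap': 0.08518734044747517}
```

View pics/scene0.png

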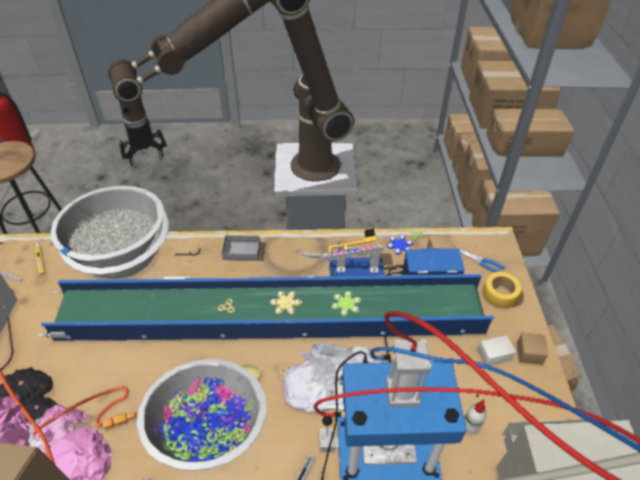

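View pics/top0.png

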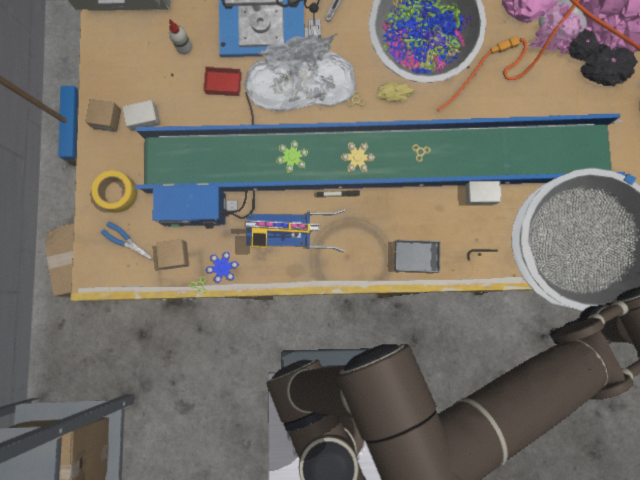

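The scene view shows the feeder at about (360,255) and the tray at (242,248). In the top view the tray is at (417,256), the rails span x 310–345 at rows 212–249, and the pad is at (260,239). The channel goes uphill to the left (+y world). I'll zoom in on both.

```bash
python3 - <<'E'
import cv2,numpy as np
a=cv2.imread("pics/top0.png")[195:285,220:460]; b=cv2.imread("pics/scene0.png")[220:290,210:450]
f=lambda i:cv2.resize(i,(800,int(i.shape[0]*800/240)),interpolation=cv2.INTER_CUBIC)
cv2.imwrite("pics/z.png",np.vstack([f(a),f(b)]))
E
```

```text
(no output)
```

View pics/z.png

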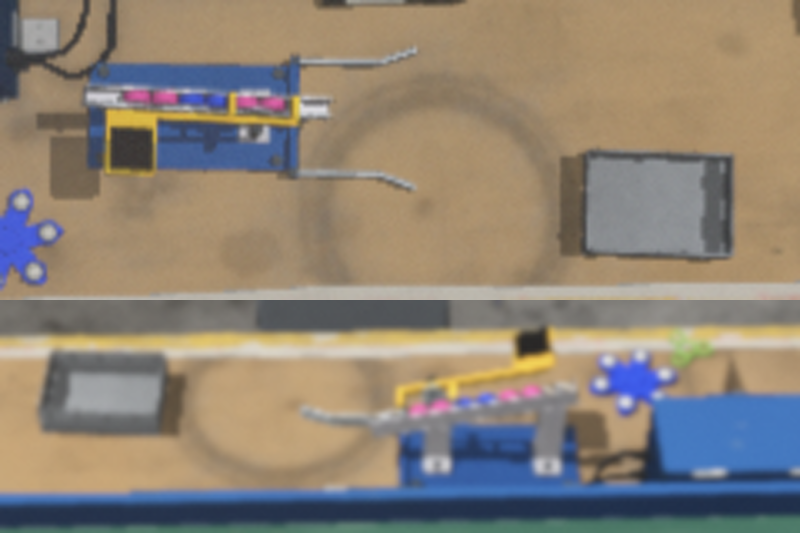

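The zoom shows: stop face at crop x≈300, straight rails at rows 63 and 176, tray rim corners (585,152), (732,155), (732,258), (585,253), and the black pad at (132,149). The caps are pink, pink, blue, blue, pink, pink from the gate.

```bash
cat >h.py <<'E'
import numpy as np,cv2
from rig import r
def ray(d,uv):
    K=d["mtx"];T=np.array(d["camera_from_world"])
    p=(np.array(uv,float).reshape(-1,2)-K[:2,2])/[K[0,0],K[1,1]]
    q=p.copy()
    for _ in range(20): q=p/(1+d["k1"]*(q**2).sum(1,keepdims=True))
    v=np.c_[q,np.ones(len(q))]@T[:3,:3]
    return -T[:3,:3].T@T[:3,3],v
def plane(d,uv,z):
    o,v=ray(d,uv); return o+v*((z-o[2])/v[:,2:])
def two(d1,u1,d2,u2):
    o,a=ray(d1,u1);p,b=ray(d2,u2);a=a[0]/np.linalg.norm(a);b=b[0]/np.linalg.norm(b)
    s=np.linalg.lstsq(np.c_[a,-b],p-o,rcond=None)[0]
    x,y=o+s[0]*a,p+s[1]*b; return (x+y)/2,np.linalg.norm(x-y)
def proj(d,P):
    T=np.array(d["camera_from_world"]);c=np.atleast_2d(P)@T[:3,:3].T+T[:3,3];q=c[:,:2]/c[:,2:]
    q=q*(1+d["k1"]*(q**2).sum(1,keepdims=True));return q*[d["mtx"][0,0],d["mtx"][1,1]]+d["mtx"][:2,2]
def blob(m,x0,y0,x1,y1):
    w=np.zeros(m.shape,np.uint8);w[y0:y1,x0:x1]=m[y0:y1,x0:x1]
    c=max(cv2.findContours(w,cv2.RETR_EXTERNAL,cv2.CHAIN_APPROX_NONE)[0],key=cv2.contourArea)
    M=cv2.moments(c);return c,(M["m10"]/M["m00"],M["m01"]/M["m00"])
E
python3 - <<'E'
from h import *
np.set_printoptions(precision=4,suppress=True)
t=r.get_image("top");s=r.get_image("scene")
c=lambda l:np.array(l)/3.3333+[220,195]-.35
print("rim",plane(t,c([(585,152),(732,155),(732,258),(585,253)]),.036))
print("railtop",plane(t,c([(300,62),(378,63),(300,174),(378,177)]),.014))
print("flare",plane(t,c([(415,48),(412,187)]),.014))
B=lambda d:(d["image"].max(2)<60).astype(np.uint8)
_,pt=blob(B(t),250,230,270,250); _,ps=blob(B(s),360,225,380,238)
print(pt,ps,two(t,pt,s,ps),plane(t,pt,.126))
c2=lambda l:np.array(l)/3.3333+[210,130]-.35
# tray rim corners far-left in scene
for a,b in [((585,152),(163,432-0)),((732,155),(43,432))]:
    print("rimcorner two",two(t,c([a]),s,c2([b])))
print("stop")
E
```

```text
rim [[ 0.4995 -0.2004  0.036 ]
 [ 0.4939 -0.3207  0.036 ]
 [ 0.4092 -0.3159  0.036 ]
 [ 0.4162 -0.1966  0.036 ]]
railtop [[ 0.5855  0.0335  0.014 ]
 [ 0.5829 -0.0323  0.014 ]
 [ 0.4902  0.0356  0.014 ]
 [ 0.4859 -0.0296  0.014 ]]
flare [[ 0.5949 -0.0639  0.014 ]
 [ 0.4768 -0.0578  0.014 ]]
(258.0185185185185, 237.24074074074073) (369.0, 232.25) (array([0.5038, 0.166 , 0.1302]), np.float64(0.0010229807900018924)) [[0.5044 0.1659 0.126 ]]
rimcorner two (array([ 0.5033, -0.1991,  0.008 ]), np.float64(0.009820787002979548))
rimcorner two (array([ 0.4978, -0.3212,  0.005 ]), np.float64(0.011781373507058202))
stop
```

```bash
cat >>h.py <<'E'
from scipy.spatial.transform import Rotation as R
def rel(pos,yaw,P=None):
    "shift & turn in tool axes to tool pointing down with tool x at yaw"
    s=r.sense();p,q=(s["tool_pos"],s["ee_rot"]) if P is None else P
    A=R.from_quat(q);G=R.from_euler("z",yaw)*R.from_euler("x",np.pi)
    return (A.inv().apply(np.array(pos)-p)).round(4),(A.inv()*G).as_rotvec().round(4)
E
python3 -c "
from h import *
print(rel([.42,-.16,.30],-.05))"
```

```text
(array([ 0.3087, -0.2979, -0.047 ]), array([-1.500e-03,  3.000e-04,  4.997e-01]))
```

The rows are not in the units I measure in: shifts go in units of 100 mm and turns go in units of 0.25 rad. I convert before sending: 0.309 m is 3.09, -0.298 m is -2.98, 0.5 rad is 2.

>>> hand_motion(ticks="3.09,-2.98,-0.47,0,0,2,0.05\n3.09,-2.98,-0.47,0,0,2,0.05\n3.09,-2.98,-0.47,0,0,2,0.05\n3.09,-2.98,-0.47,0,0,2,0.05\n3.09,-2.98,-0.47,0,0,2,0.05\n3.09,-2.98,-0.47,0,0,2,0.05\n3.09,-2.98,-0.47,0,0,2,0.05\n3.09,-2.98,-0.47,0,0,2,0.05\n3.09,-2.98,-0.47,0,0,2,0.05\n3.09,-2.98,-0.47,0,0,2,0.05\n3.09,-2.98,-0.47,0,0,2,0.05\n3.09,-2.98,-0.47,0,0,2,0.05")

```text
t: 1.2
tool_pos: [0.4214, -0.157, 0.3009]
ee_rot: [1.0, -0.023, 0.001, -0.0]
force: [0.5, 0.4, -0.2]
finger_gap: 0.0501
finger_force: 0.0
```

```bash
python3 - <<'E'
from h import *
import pickle
d=r.get_image("wrist"); cv2.imwrite("pics/w1.png",d["image"][:,:,::-1]);pickle.dump(d,open("w1.pkl","wb"))
print(r.sense()["tool_pos"],np.array(d["camera_from_world"]).round(3).tolist())
E
```

```text
[ 0.42082774 -0.15874057  0.30052849] [[-0.045, -0.999, -0.0, -0.139], [-0.965, 0.043, 0.258, 0.368], [-0.258, 0.012, -0.966, 0.536], [0.0, 0.0, 0.0, 1.0]]
```

View pics/w1.png

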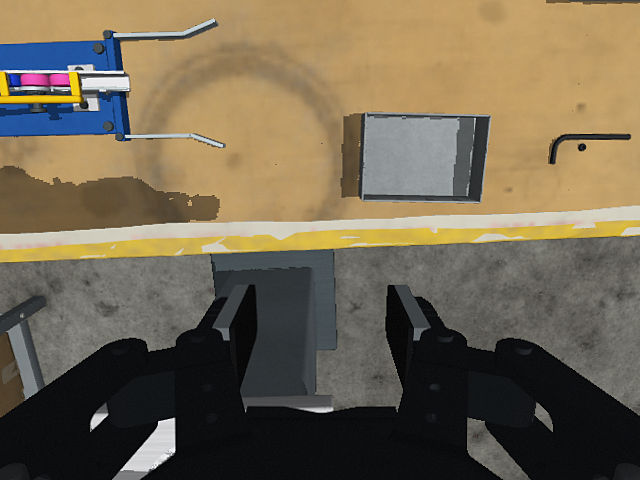

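The wrist view shows the tray's rim corners at (362,113), (490,116), (481,202) and (361,200). The rail tops run (120,36)→(181,36) and (128,137)→(193,135), with flare ends at (216,21) and (224,146). The stop face is at x≈125.

```bash
python3 - <<'E'
from h import *
import pickle
np.set_printoptions(precision=4,suppress=True)
d=pickle.load(open("w1.pkl","rb"));t=r.get_image("top")
g=lambda l,z:plane(d,l,z)
P=g([(362,113),(490,116),(481,202),(361,200)],.036);print("rim",P,P.mean(0))
# height of rim by two views (corners also picked in top image)
for a,b in zip([(362,113),(490,116),(481,202),(361,200)],[(585,152),(732,155),(732,258),(585,253)]):
    print(two(d,a,t,np.array(b)/3.3333+[219.65,194.65]))
print("rail",g([(120,36),(181,36),(128,137),(193,135),(216,21),(224,146)],.014))
print("stop z16",g([(118,36),(128,137)],.016))
# refine rails: bright grey low-saturation pixels per column
im=cv2.cvtColor(d["image"],cv2.COLOR_RGB2HSV)
for y0,y1,x0,x1 in((26,46,125,178),(126,146,133,188)):
    m=(im[...,1]<45)&(im[...,2]>90)
    pts=[(x,y0+np.mean(np.nonzero(m[y0:y1,x])[0])) for x in range(x0,x1,4) if m[y0:y1,x].any()]
    W=g(pts,.012);f=np.polyfit(W[:,1],W[:,0],1);print("rail fit",f,np.polyval(f,0.),len(pts))
E
```

```text
rim [[ 0.5021 -0.1999  0.036 ]
 [ 0.4947 -0.3213  0.036 ]
 [ 0.4122 -0.3171  0.036 ]
 [ 0.4194 -0.1973  0.036 ]] [ 0.4571 -0.2589  0.036 ]
(array([ 0.5028, -0.2028,  0.0133]), np.float64(0.0012275026401834942))
(array([ 0.4943, -0.3208,  0.0364]), np.float64(0.0009640594507716058))
(array([ 0.4104, -0.3182,  0.0304]), np.float64(0.002725726027443636))
(array([ 0.4172, -0.1984,  0.0234]), np.float64(0.0001881389766200629))
rail [[ 0.586   0.0285  0.014 ]
 [ 0.5823 -0.0307  0.014 ]
 [ 0.4912  0.0355  0.014 ]
 [ 0.4897 -0.0313  0.014 ]
 [ 0.5936 -0.0657  0.014 ]
 [ 0.4773 -0.0616  0.014 ]]
stop z16 [[0.5856 0.0295 0.016 ]
 [0.4912 0.0346 0.016 ]]
rail fit [0.0393 0.5864] 0.5864455629601575 14
rail fit [0.0431 0.4909] 0.490855384039565 14
```

```bash
python3 -c "
from h import *
print(rel([.385,-.26,.10],-.045),rel([.385,-.26,.03],-.045),rel([.474,-.264,.03],-.045))"
```

```text
(array([-0.0305,  0.1015,  0.2004]), array([ 0.0008,  0.0001, -0.0031])) (array([-0.0305,  0.1015,  0.2704]), array([ 0.0008,  0.0001, -0.0031])) (array([0.0586, 0.1012, 0.2703]), array([ 0.0008,  0.0001, -0.0031]))
```

Scaled: 0.27 m is 2.7, 0.26 m is 2.6.

>>> hand_motion(ticks="-0.3,1.015,2,0,0,0,0.05\n-0.3,1.015,2,0,0,0,0.05\n-0.3,1.015,2,0,0,0,0.05\n-0.3,1.015,2,0,0,0,0.05\n-0.3,1.015,2,0,0,0,0.05\n-0.3,1.015,2,0,0,0,0.05\n-0.3,1.015,2.4,0,0,0,0.05\n-0.3,1.015,2.6,0,0,0,0.05\n-0.3,1.015,2.7,0,0,0,0.05\n-0.3,1.015,2.7,0,0,0,0.05")

```text
t: 2.13
tool_pos: [0.3827, -0.2597, 0.0277]
ee_rot: [1.0, -0.026, -0.003, -0.002]
force: [-0.3, 0.4, -0.5]
finger_gap: 0.05
finger_force: 0.0
```

```bash
python3 -c "
from h import *
print(rel([.474,-.264,.03],-.045))"
```

```text
(array([ 0.0914, -0.0005, -0.0028]), array([-0.0035,  0.0051, -0.0074]))
```

Scaled: 0.091 m is 0.91, 0.087 m is 0.87.

>>> hand_motion(ticks="0.12,0,-0.02,0,0,0,0.05\n0.22,0,-0.02,0,0,0,0.05\n0.31,0,-0.02,0,0,0,0.05\n0.4,0,-0.02,0,0,0,0.05\n0.49,0,-0.02,0,0,0,0.05\n0.58,0,-0.02,0,0,0,0.05\n0.67,0,-0.02,0,0,0,0.05\n0.75,0,-0.02,0,0,0,0.05\n0.82,0,-0.02,0,0,0,0.05\n0.87,0,-0.02,0,0,0,0.05\n0.91,0,-0.02,0,0,0,0.05\n0.91,0,-0.02,0,0,0,0.05")

```text
t: 3.13
tool_pos: [0.4775, -0.2648, 0.0323]
ee_rot: [1.0, -0.025, 0.001, 0.0]
force: [-0.0, 0.2, -0.3]
finger_gap: 0.0504
finger_force: 0.0
```

>>> hand_motion(ticks="-0.2,0,0,0,0,0,0.05\n-0.3,0,-0.4,0,0,0,0.05\n-0.3,0,-0.8,0,0,0,0.05\n-0.3,0,-1.2,0,0,0,0.05\n-0.3,0,-1.6,0,0,0,0.05\n-0.3,0,-2,0,0,0,0.05\n-0.3,0,-2.3,0,0,0,0.05\n-0.3,0,-2.3,0,0,0,0.05")

```text
t: 3.8
tool_pos: [0.4507, -0.266, 0.2708]
ee_rot: [1.0, -0.025, 0.007, 0.005]
force: [1.3, -0.1, 0.7]
finger_gap: 0.0502
finger_force: 0.0
```

```bash
python3 - <<'E'
from h import *
import pickle
d=r.get_image("wrist"); cv2.imwrite("pics/w2.png",d["image"][:,:,::-1]);pickle.dump(d,open("w2.pkl","wb"))
E
```

```text
(no output)
```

View pics/w2.png

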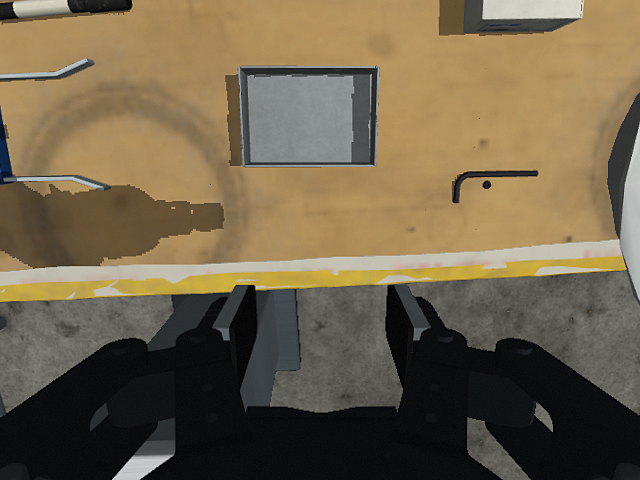

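The wrist view shows the tray's rim corners at (239,67), (379,67), (376,166) and (244,166). The marker pen is at top left and the hex key at (495,180), both clear of the path.

```bash
python3 - <<'E'
from h import *
import pickle
np.set_printoptions(precision=4,suppress=True)
d=pickle.load(open("w2.pkl","rb"))
P=plane(d,[(239,67),(379,67),(376,166),(244,166)],.036);c=P.mean(0);print(P,c,"line x",.5386+.043*c[1])
print("rails",plane(d,[(52,75),(70,180),(92,62),(108,188)],.014))
f=-.043+0
e=np.array([.043,1])
for y in(-.37,): print(rel([.5386+.043*y,y,.10],np.pi/2-.043),rel([.5386+.043*y,y,.10],-np.pi/2-.043))
print(r.sense()["joints"])
E
```

```text
[[ 0.576  -0.2056  0.036 ]
 [ 0.57   -0.3244  0.036 ]
 [ 0.4867 -0.3202  0.036 ]
 [ 0.4928 -0.2021  0.036 ]] [ 0.5314 -0.2631  0.036 ] line x 0.527287471875491
rails [[ 0.5837 -0.0295  0.014 ]
 [ 0.4877 -0.0279  0.014 ]
 [ 0.5922 -0.0688  0.014 ]
 [ 0.4778 -0.0639  0.014 ]]
(array([0.0771, 0.1002, 0.1686]), array([ 0.0125, -0.0033, -1.5783])) (array([0.0771, 0.1002, 0.1686]), array([-0.0033, -0.0125,  1.5632]))
[-0.6168  0.0876  1.8688  0.0005  1.1736  1.0043]
```

```bash
python3 -c "
from h import *
print(rel([.5305,-.352,.12],np.pi/2-.045))"
```

```text
(array([0.0842, 0.0819, 0.1486]), array([ 0.0125, -0.0033, -1.5763]))
```

>>> hand_motion(ticks="0.8,0.8,1,0,0,-6.312,0.05\n0.8,0.8,1,0,0,-6.312,0.05\n0.8,0.8,1,0,0,-6.312,0.05\n0.8,0.8,1,0,0,-6.312,0.05\n0.8,0.8,1,0,0,-6.312,0.05\n0.8,0.8,1,0,0,-6.312,0.05\n0.8,0.8,1,0,0,-6.312,0.05\n0.8,0.8,1,0,0,-6.312,0.05\n0.8,0.8,1,0,0,-6.312,0.05\n0.8,0.8,1,0,0,-6.312,0.05\n0.8,0.8,1,0,0,-6.312,0.05\n0.8,0.8,1,0,0,-6.312,0.05")

```text
t: 4.85
tool_pos: [0.5212, -0.3462, 0.1598]
ee_rot: [0.747, 0.665, -0.0, -0.002]
force: [0.6, 0.4, -0.4]
finger_gap: 0.0501
finger_force: 0.0
```

```bash
python3 -c "
from h import *
print(rel([.5305,-.352,.12],np.pi/2-.045),rel([.5305,-.352,.03],np.pi/2-.045))"
```

```text
(array([-0.0048,  0.01  ,  0.0398]), array([-0.0023, -0.0019, -0.0702])) (array([-0.005 ,  0.0102,  0.1298]), array([-0.0023, -0.0019, -0.0702]))
```

Scaled: 0.07 m is 0.7, 0.13 m is 1.3, -0.072 rad is -0.288.

>>> hand_motion(ticks="-0.06,0.1,0.2,0,0,-0.288,0.05\n-0.06,0.1,0.4,0,0,-0.288,0.05\n-0.06,0.1,0.7,0,0,-0.288,0.05\n-0.06,0.1,1,0,0,-0.288,0.05\n-0.06,0.1,1.2,0,0,-0.288,0.05\n-0.06,0.1,1.3,0,0,-0.288,0.05\n-0.06,0.1,1.3,0,0,-0.288,0.05")

```text
t: 5.43
tool_pos: [0.5282, -0.3518, 0.0275]
ee_rot: [0.724, 0.689, -0.001, -0.004]
force: [-0.7, 0.6, -0.2]
finger_gap: 0.0499
finger_force: 0.0
```

```bash
python3 -c "
from h import *
o=np.array([.5375,-.025])
e=np.array([.043,1])/np.hypot(.043,1)
g=o-e*.071
print(g,rel([*g,.03],np.pi/2-.045),rel([*(g-.1*e),.03],np.pi/2-.045))"
```

```text
[ 0.53444982 -0.09593445] (array([ 0.2558, -0.0064, -0.0012]), array([-0.0069, -0.005 , -0.0042])) (array([ 0.1558, -0.0058, -0.0017]), array([-0.0069, -0.005 , -0.0042]))
```

Scaled: -0.004 m is -0.04, 0.147 m is 1.47, -0.004 rad is -0.016.

>>> hand_motion(ticks="0.12,0,0,0,0,-0.016,0.05\n0.24,0,0,0,0,-0.016,0.05\n0.37,0,-0.01,0,0,-0.016,0.05\n0.51,-0.01,-0.01,0,0,-0.016,0.05\n0.65,-0.01,-0.01,0,0,-0.016,0.05\n0.79,-0.02,-0.01,0,0,-0.016,0.05\n0.93,-0.02,-0.01,0,0,-0.016,0.05\n1.07,-0.03,-0.01,0,0,-0.016,0.05\n1.21,-0.03,-0.01,0,0,-0.016,0.05\n1.33,-0.04,-0.01,0,0,-0.016,0.05\n1.42,-0.04,-0.01,0,0,-0.016,0.05\n1.47,-0.04,-0.01,0,0,-0.016,0.05")

```text
t: 6.43
tool_pos: [0.5342, -0.2054, 0.033]
ee_rot: [0.722, 0.691, -0.0, -0.001]
force: [-0.1, -2.8, 1.7]
finger_gap: 0.0498
finger_force: 0.9
```

```bash
python3 - <<'E'
from h import *
import pickle
d=r.get_image("wrist"); cv2.imwrite("pics/w3.png",d["image"][:,:,::-1]);pickle.dump(d,open("w3.pkl","wb"))
t=r.get_image("top");pickle.dump(t,open("t3.pkl","wb"))
E
```

```text
(no output)
```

View pics/w3.png

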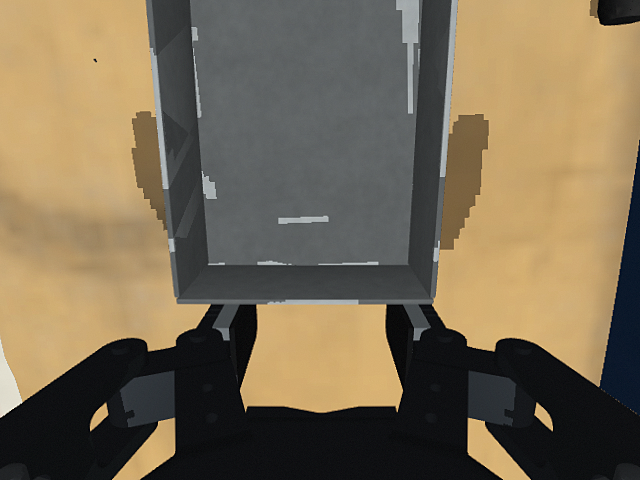

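The tray's tail corners are at (177,301) and (433,301) and its sides run up to (148,0) and (457,0). It sits square on the fingers.

```bash
python3 - <<'E'
from h import *
import pickle
np.set_printoptions(precision=4,suppress=True)
d=pickle.load(open("w3.pkl","rb"))
P=plane(d,[(177,301),(433,301),(148,0),(457,0)],.036);print(P)
m=(P[0]+P[1])/2;a=P[2]-P[0];b=P[3]-P[1];print("mid",m,"line",.5386+.043*m[1],"slope",a[0]/a[1],b[0]/b[1])
o=np.array([.5375,-.025]);e=np.array([.043,1])/np.hypot(.043,1)
print(rel([*(o-e*.071),.03],np.pi/2-.043))
E
```

```text
[[ 0.4879 -0.1925  0.036 ]
 [ 0.5718 -0.1961  0.036 ]
 [ 0.4917 -0.1036  0.036 ]
 [ 0.5761 -0.1074  0.036 ]]
mid [ 0.5299 -0.1943  0.036 ] line 0.5302457781896707 slope 0.04274830556488601 0.04845801591951972
(array([ 0.1095, -0.0043,  0.0029]), array([-0.0018, -0.0015, -0.0013]))
```

Scaled: 0.104 m is 1.04, 0.102 m is 1.02.

>>> hand_motion(ticks="0.12,0,0.01,0,0,0,0.05\n0.24,0,0.01,0,0,0,0.05\n0.36,0,0.01,0,0,0,0.05\n0.47,0,0.01,0,0,0,0.05\n0.58,0,0.01,0,0,0,0.05\n0.69,0,0.01,0,0,0,0.05\n0.79,0,0.01,0,0,0,0.05\n0.88,0,0.01,0,0,0,0.05\n0.95,0,0.01,0,0,0,0.05\n1,0,0.01,0,0,0,0.05\n1.02,0,0.01,0,0,0,0.05\n1.04,0,0.01,0,0,0,0.05")

```text
t: 7.53
tool_pos: [0.5391, -0.1028, 0.0321]
ee_rot: [0.723, 0.691, -0.0, -0.0]
force: [0.6, -0.7, -1.1]
finger_gap: 0.0501
finger_force: 0.5
```

>>> hand_motion(ticks="0.01,0,0,0,0,0,0.05\n0.02,0,0,0,0,0,0.05\n0.03,0,0,0,0,0,0.05\n0.04,0,0,0,0,0,0.05")

```text
t: 7.87
tool_pos: [0.5393, -0.0994, 0.0321]
ee_rot: [0.723, 0.691, -0.0, -0.0]
force: [0.4, -0.6, -1.0]
finger_gap: 0.05
finger_force: 0.4
```

Tail should now be about 3 mm from home. Creeping on to contact.

>>> hand_motion(ticks="0.01,0,0,0,0,0,0.05\n0.02,0,0,0,0,0,0.05\n0.03,0,0,0,0,0,0.05\n0.03,0,0,0,0,0,0.05")

```text
t: 8.2
tool_pos: [0.5396, -0.0961, 0.0323]
ee_rot: [0.723, 0.691, 0.0, -0.0]
force: [0.8, -0.6, -1.2]
finger_gap: 0.0502
finger_force: 0.1
```

>>> hand_motion(ticks="0.01,0,0,0,0,0,0.05\n0.02,0,0,0,0,0,0.05\n0.02,0,0,0,0,0,0.05")

```text
t: 8.45
tool_pos: [0.5397, -0.094, 0.0323]
ee_rot: [0.723, 0.691, 0.0, -0.0]
force: [0.2, -0.1, -0.3]
finger_gap: 0.0502
finger_force: 0.1
```

Scaled: 0.002 m is 0.02, 0.001 m is 0.01.

>>> hand_motion(ticks="0.01,0,0,0,0,0,0.05\n0.02,0,0,0,0,0,0.05\n0.02,0,0,0,0,0,0.05")

```text
t: 8.7
tool_pos: [0.5406, -0.0936, 0.0327]
ee_rot: [0.722, 0.692, -0.0, 0.002]
force: [0.3, -4.9, -0.2]
finger_gap: 0.0497
finger_force: 2.8
```

```bash
python3 - <<'E'
from h import *
import pickle
d=r.get_image("wrist"); cv2.imwrite("pics/w4.png",d["image"][:,:,::-1]);pickle.dump(d,open("w4.pkl","wb"))
E
```

```text
(no output)
```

View pics/w4.png

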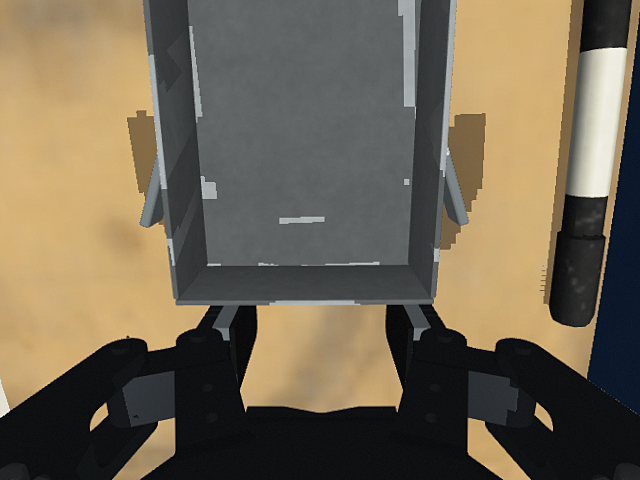

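The fingers now read −4.9 N with the tray tail at y ≈ −0.083, so the tray is against the stop and lies between the rails. I'll back off, rise, turn with the gripper shut, and look at the pad.

Scaled: -0.25 m is -2.5, -0.2 m is -2, 0.4 rad is 1.6.

>>> hand_motion(ticks="-0.1,0,0,0,0,0,0.05\n-0.3,0,0,0,0,0,0.05\n-0.4,0,-0.4,0,0,0,0.05\n-0.4,0,-0.8,0,0,0,0.05\n-0.4,0,-1.2,0,0,0,0.03\n-0.4,0,-1.6,0,0,0.4,0\n-0.4,0,-2,0,0,0.8,0\n-0.4,0,-2.4,0,0,1.2,0\n-0.4,0,-2.5,0,0,1.6,0\n-0.4,0,-2.5,0,0,1.6,0")

```text
t: 9.58
tool_pos: [0.5406, -0.1332, 0.2878]
ee_rot: [0.846, 0.533, 0.004, 0.004]
force: [1.1, 0.2, -0.1]
finger_gap: 0.0
finger_force: 0.0
```

```bash
python3 -c "
from h import *
print(rel([.44,.16,.28],-.043),r.sense()['joints'])"
```

```text
(array([ 0.2208, -0.2175,  0.0061]), array([ 0.0075, -0.0076,  1.1668])) [-3.20148419e-01  1.40047642e-01  1.76749119e+00  8.96719548e-04
  1.22398726e+00  1.26549935e-01]
```

>>> hand_motion(ticks="0.2,-0.2,0,0,0,4.668,0\n0.4,-0.4,0,0,0,4.668,0\n0.65,-0.65,0,0,0,4.668,0\n0.9,-0.9,0,0,0,4.668,0\n1.15,-1.15,0,0,0,4.668,0\n1.4,-1.4,0,0,0,4.668,0\n1.65,-1.65,0,0,0,4.668,0\n1.9,-1.9,0,0,0,4.668,0\n2.21,-2.175,0.06,0,0,4.668,0\n2.21,-2.175,0.06,0,0,4.668,0\n2.21,-2.175,0.06,0,0,4.668,0\n2.21,-2.175,0.06,0,0,4.668,0")

```text
t: 10.58
tool_pos: [0.4354, 0.1609, 0.2743]
ee_rot: [1.0, -0.018, -0.002, 0.001]
force: [-0.5, 0.3, -0.0]
finger_gap: 0.0
finger_force: 0.0
```

```bash
python3 - <<'E'
from h import *
import pickle
d=r.get_image("wrist"); cv2.imwrite("pics/w5.png",d["image"][:,:,::-1]);pickle.dump(d,open("w5.pkl","wb"))
d=r.get_image("top");pickle.dump(d,open("t5.pkl","wb"))
E
```

```text
(no output)
```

View pics/w5.png

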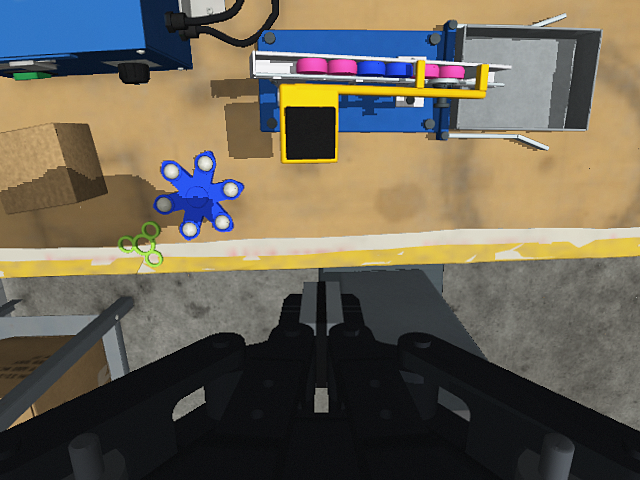

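The wrist view shows the tray docked against the stop between the rails, all six caps queued, and the black pad at about (311,133).

```bash
python3 - <<'E'
from h import *
import pickle
np.set_printoptions(precision=4,suppress=True)
d=pickle.load(open("w5.pkl","rb"));t=pickle.load(open("t3.pkl","rb"))
B=lambda d:(d["image"].max(2)<60).astype(np.uint8)
c,pw=blob(B(d),284,100,340,165);_,pt=blob(B(t),250,230,270,250)
print(pw,cv2.boundingRect(c),pt,two(d,pw,t,pt),plane(d,pw,.126))
x,y,w,h=cv2.boundingRect(c);print(plane(d,[(x,y),(x+w,y+h)],.126))
print("tray",plane(d,[(602,29),(587,131),(455,25)],.036))
for z in(.16,.128): print(rel([.502,.168,z+.022],-.043))
E
```

```text
Traceback (most recent call last):
  File "h.py", line 22, in blob
    M=cv2.moments(c);return c,(M["m10"]/M["m00"],M["m01"]/M["m00"])
                               ~~~~~~~~^~~~~~~~~
ZeroDivisionError: float division by zero
```

```bash
python3 - <<'E'
from h import *
import pickle
np.set_printoptions(precision=4,suppress=True)
d=pickle.load(open("w5.pkl","rb"));t=pickle.load(open("t3.pkl","rb"))
B=lambda d:(d["image"].max(2)<60).astype(np.uint8)
c,pw=blob(B(d),284,100,340,165);pt=(258.02,237.24)
print(pw,cv2.boundingRect(c),two(d,pw,t,pt),plane(d,pw,.126))
x,y,w,h=cv2.boundingRect(c);print(plane(d,[(x,y),(x+w,y+h)],.126))
print("tray",plane(d,[(602,29),(587,131),(455,25)],.036))
for z in(.16,.128): print(rel([.502,.168,z+.022],-.043))
E
```

```text
(309.9575397638064, 132.39251826063213) (285, 107, 50, 52) (array([0.5004, 0.1637, 0.1502]), np.float64(0.0014866273984920485)) [[0.4999 0.1649 0.126 ]]
[[0.5166 0.1805 0.126 ]
 [0.4819 0.1488 0.126 ]]
tray [[ 0.5781 -0.0849  0.036 ]
 [ 0.4934 -0.082   0.036 ]
 [ 0.5829  0.0422  0.036 ]]
(array([ 0.0653, -0.0106,  0.0931]), array([0.001 , 0.0018, 0.004 ]))
(array([ 0.0654, -0.0107,  0.1251]), array([0.001 , 0.0018, 0.004 ]))
```

>>> hand_motion(ticks="0.3,-0.05,0.1,0,0,0,0\n0.55,-0.1,0.3,0,0,0,0\n0.63,-0.107,0.6,0,0,0,0\n0.63,-0.107,0.9,0,0,0,0\n0.63,-0.107,1.08,0,0,0,0\n0.63,-0.107,1.08,0,0,0,0\n0.63,-0.107,1.08,0,0,0,0")

```text
t: 11.27
tool_pos: [0.4996, 0.1675, 0.167]
ee_rot: [1.0, -0.021, -0.002, 0.001]
force: [0.5, -0.5, 0.8]
finger_gap: 0.0003
finger_force: 0.0
```

```bash
python3 -c "
from h import *
import pickle
print(r.sense()['tool_pos'],r.sense()['force'])
d=r.get_image('wrist');cv2.imwrite('pics/w6.png',d['image'][:,:,::-1])"
```

```text
[0.49958863 0.16752766 0.16702183] [ 0.45770821 -0.53560636  0.84994649]
```

View pics/w6.png

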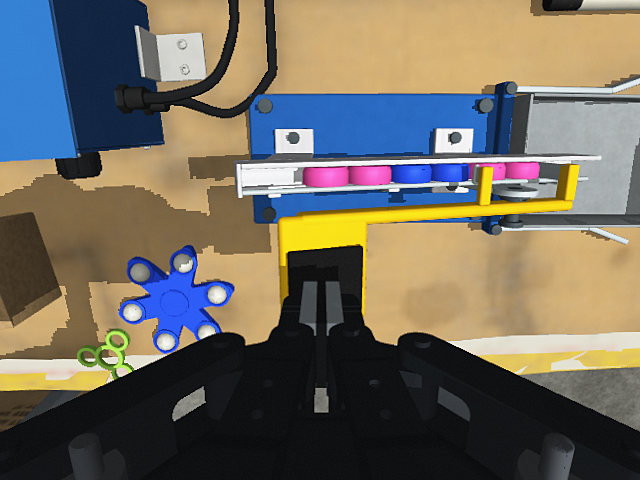

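The tips stand over the pad, clear of the channel and caps. Pressing smoothly.

Scaled: 0.055 m is 0.55, 0.057 m is 0.57.

>>> hand_motion(ticks="0,0,0.12,0,0,0,0\n0,0,0.2,0,0,0,0\n0,0,0.28,0,0,0,0\n0,0,0.36,0,0,0,0\n0,0,0.43,0,0,0,0\n0,0,0.49,0,0,0,0\n0,0,0.53,0,0,0,0\n0,0,0.55,0,0,0,0\n0,0,0.57,0,0,0,0\n0,0,0.57,0,0,0,0")

```text
t: 12.15
tool_pos: [0.5013, 0.1707, 0.1137]
ee_rot: [1.0, -0.021, 0.001, -0.001]
force: [-4.9, 3.1, 16.1]
finger_gap: 0.0001
finger_force: 7.8
```

>>> hand_motion(ticks="0,0,0.01,0,0,0,0\n0,0,0.02,0,0,0,0\n0,0,0.02,0,0,0,0")

```text
t: 12.4
tool_pos: [0.5013, 0.1707, 0.1121]
ee_rot: [1.0, -0.021, 0.001, -0.001]
force: [-4.1, 2.5, 15.8]
finger_gap: 0.0005
finger_force: 8.5
```

Scaled: 0.002 m is 0.02, 0.001 m is 0.01.

>>> hand_motion(ticks="0,0,0.01,0,0,0,0\n0,0,0.02,0,0,0,0\n0,0,0.02,0,0,0,0")

```text
t: 12.65
tool_pos: [0.5013, 0.1706, 0.1103]
ee_rot: [1.0, -0.021, 0.001, -0.001]
force: [-5.0, 2.8, 16.9]
finger_gap: -0.0001
finger_force: 9.0
```

```bash
python3 - <<'E'
from h import *
d=r.get_image('wrist');s=r.get_image('scene')
a=d['image'][130:330,220:640];b=s['image'][220:280,310:436]
cv2.imwrite('pics/w7.png',np.vstack([a,cv2.resize(b,(420,200),interpolation=cv2.INTER_CUBIC)])[:,:,::-1])
E
```

```text
(no output)
```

View pics/w7.png

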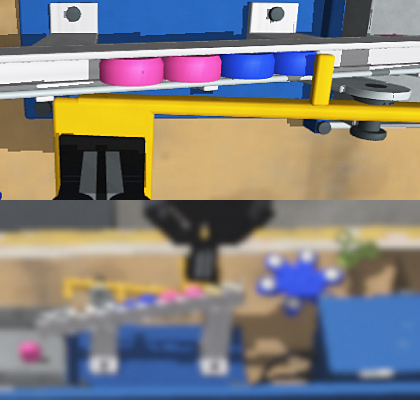

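The pink caps have left the channel, one of them visible in the tray at (30,350). The blue caps are held back by the bar. The angle is still only about 0.40, so I'll go a few mm deeper in small steps, watching the force.

Scaled: 0.002 m is 0.02, 0.001 m is 0.01.

>>> hand_motion(ticks="0,0,0.01,0,0,0,0\n0,0,0.02,0,0,0,0\n0,0,0.02,0,0,0,0")

```text
t: 13.0
tool_pos: [0.5013, 0.1705, 0.1084]
ee_rot: [1.0, -0.021, 0.001, -0.001]
force: [-5.2, 3.4, 19.4]
finger_gap: 0.0001
finger_force: 9.4
```

>>> hand_motion(ticks="0,0,0.01,0,0,0,0\n0,0,0.01,0,0,0,0\n0,0,0.01,0,0,0,0")

```text
t: 13.25
tool_pos: [0.5013, 0.1705, 0.1074]
ee_rot: [1.0, -0.021, 0.001, -0.001]
force: [-5.2, 3.3, 19.3]
finger_gap: -0.0002
finger_force: 9.5
```

>>> hand_motion(ticks="0,0,0.01,0,0,0,0\n0,0,0.01,0,0,0,0")

```text
t: 13.42
tool_pos: [0.5014, 0.1704, 0.1065]
ee_rot: [1.0, -0.021, 0.001, -0.001]
force: [-5.0, 2.7, 19.7]
finger_gap: -0.0
finger_force: 9.7
```

>>> hand_motion(ticks="0,0,0.01,0,0,0,0\n0,0,0.01,0,0,0,0")

```text
t: 13.58
tool_pos: [0.5013, 0.1703, 0.1055]
ee_rot: [1.0, -0.021, 0.001, -0.001]
force: [-4.8, 1.3, 18.4]
finger_gap: -0.0001
finger_force: 9.8
```

```bash
python3 - <<'E'
from h import *
np.set_printoptions(precision=4,suppress=True)
d=r.get_image('wrist');s=r.get_image('scene')
m=cv2.inRange(cv2.cvtColor(d['image'],cv2.COLOR_RGB2HSV),(20,130,80),(35,255,255));m[:120]=0;m[330:]=0
c,_=blob(m,220,120,640,330);b=cv2.boundingRect(c);print("yellow wrist",b)
# uphill channel-side corner of yellow plate, and where it should be at several angles
o=np.array([.5375,-.0235]);al=-.043;Rz=np.array([[np.cos(al),-np.sin(al)],[np.sin(al),np.cos(al)]])
q=c[:,0,:];k=q[(q.sum(1)).argmin()];print("corner",k)
for a in(.36,.4,.43,.45):
    z0=np.array([-.0265,.186-.092+.0205,.034+.0055]) # corner offset from pivot at rest
    y=z0[1]*np.cos(a)+z0[2]*np.sin(a);z=-z0[1]*np.sin(a)+z0[2]*np.cos(a)
    w=np.r_[o+Rz@[z0[0],.092+y],.092+z];print(a,w,proj(d,w))
E
```

```text
yellow wrist (274, 186, 366, 144)
corner [274 230]
0.36 [0.5202 0.1905 0.0886] [[262.7651 264.337 ]]
0.4 [0.5202 0.1903 0.0838] [[265.1784 260.2185]]
0.43 [0.5202 0.19   0.0802] [[267.2135 257.2997]]
0.45 [0.5201 0.1897 0.0778] [[268.6696 255.4306]]
```

The rows are not in the units I measure in: shifts go in units of 100 mm and turns go in units of 0.25 rad. I convert before sending: 0.001 m is 0.01.

>>> hand_motion(ticks="0,0,0.01,0,0,0,0\n0,0,0.01,0,0,0,0")

```text
t: 13.85
tool_pos: [0.5014, 0.1703, 0.1047]
ee_rot: [1.0, -0.021, 0.001, -0.001]
force: [-6.4, 1.7, 21.2]
finger_gap: -0.0
finger_force: 10.4
```

>>> hand_motion(ticks="0,0,0.01,0,0,0,0\n0,0,0.01,0,0,0,0")

```text
t: 14.02
tool_pos: [0.5014, 0.1702, 0.1044]
ee_rot: [1.0, -0.021, 0.001, -0.001]
force: [-7.0, 1.1, 24.6]
finger_gap: -0.0001
finger_force: 12.5
```

Force rising with no further travel means the limit is reached. I'll hold for 0.75 s, then release.

>>> hand_motion(ticks="0,0,0,0,0,0,0\n0,0,0,0,0,0,0\n0,0,0,0,0,0,0\n0,0,0,0,0,0,0\n0,0,0,0,0,0,0\n0,0,0,0,0,0,0\n0,0,0,0,0,0,0\n0,0,0,0,0,0,0\n0,0,0,0,0,0,0")

```text
t: 14.77
tool_pos: [0.5014, 0.1703, 0.1044]
ee_rot: [1.0, -0.021, 0.001, -0.001]
force: [-7.3, 0.9, 25.6]
finger_gap: -0.0001
finger_force: 12.4
```

>>> hand_motion(ticks="0,0,-0.15,0,0,0,0\n0,0,-0.3,0,0,0,0\n0,0,-0.45,0,0,0,0\n0,0,-0.6,0,0,0,0\n0,0,-0.9,0,0,0,0\n-0.2,0,-1.2,0,0,0,0\n-0.5,0,-1.5,0,0,0,0\n-0.65,0,-1.7,0,0,0,0\n-0.65,0,-1.7,0,0,0,0\n-0.65,0,-1.7,0,0,0,0\n-0.65,0,-1.7,0,0,0,0\n-0.65,0,-1.7,0,0,0,0")

```text
t: 15.77
tool_pos: [0.4348, 0.1713, 0.2685]
ee_rot: [1.0, -0.021, -0.001, 0.001]
force: [-0.2, -1.3, -0.3]
finger_gap: 0.0001
finger_force: 0.0
```

```bash
python3 - <<'E'
from h import *
import pickle
np.set_printoptions(precision=4,suppress=True)
d=r.get_image("wrist");old=pickle.load(open("w5.pkl","rb"))
for n,d in(("old",old),("new",d)):
    hsv=cv2.cvtColor(d["image"],cv2.COLOR_RGB2HSV)
    pk=cv2.inRange(hsv,(150,90,100),(176,255,255));bl=cv2.inRange(hsv,(110,120,60),(130,255,255));bk=(d["image"].max(2)<60).astype(np.uint8)
    for nm,m in(("pink",pk),("blue",bl)):
        m=m.copy();m[150:]=0;m[:,:240]=0
        _,_,st,ce=cv2.connectedComponentsWithStats(m)
        for s,c in zip(st[1:],ce[1:]):
            if 60<s[4]<3000: print(n,nm,s.tolist(),c,plane(d,c,.08)[0][:2],plane(d,c,.01)[0][:2])
    c,p=blob(bk,280,95,342,175);print(n,"pad",p,cv2.boundingRect(c),plane(d,p,.126))
E
```

```text
old pink [296, 58, 61, 16, 801] [326.2772  65.2509] [0.5479 0.1519] [0.5581 0.1505]
old pink [425, 64, 40, 15, 493] [444.0345  70.9594] [0.5413 0.0634] [0.55   0.0424]
old blue [356, 61, 57, 17, 828] [384.5688  69.0024] [0.5439 0.1083] [0.5532 0.0972]
old pad (309.9575397638064, 132.39251826063213) (285, 107, 50, 52) [[0.4999 0.1649 0.126 ]]
new pink [370, 58, 59, 16, 752] [399.3551  65.1995] [0.5447 0.1081] [0.5545 0.0945]
new pink [570, 75, 25, 11, 248] [581.9758  79.9476] [ 0.5306 -0.0303] [ 0.5372 -0.075 ]
new blue [441, 61, 40, 16, 502] [459.7191  68.4542] [0.541  0.0633] [0.55   0.0397]
new pad (320.8069711538462, 131.31826923076923) (300, 105, 42, 54) [[0.4999 0.1678 0.126 ]]
```

```bash
python3 - <<'E'
from h import *
np.set_printoptions(precision=4,suppress=True)
w=r.get_image("wrist");c,p=blob((w["image"].max(2)<60).astype(np.uint8),285,95,365,175);print("pad",p,cv2.boundingRect(c),plane(w,p,.126))
hw=cv2.cvtColor(w["image"],cv2.COLOR_RGB2HSV);print("tray corners expected px",proj(w,[[.578,-.084,.036],[.4934,-.081,.036]]))
for n,R0 in(("top",(285,205,345,255)),("scene",(300,225,370,280)),("wrist",(460,20,640,140))):
    d=r.get_image(n);h=cv2.cvtColor(d["image"],cv2.COLOR_RGB2HSV);m=cv2.inRange(h,(145,60,70),(179,255,255))
    x0,y0,x1,y1=R0;z=np.zeros_like(m);z[y0:y1,x0:x1]=m[y0:y1,x0:x1]
    _,_,st,ce=cv2.connectedComponentsWithStats(z)
    for s,c in zip(st[1:],ce[1:]):
        if s[4]>3: print(n,s.tolist(),plane(d,c,.01)[0][:2],plane(d,c,.08)[0][:2])
E
```

```text
pad (325.19531658817374, 131.06220565149135) (300, 105, 51, 54) [[0.4999 0.1649 0.126 ]]
tray corners expected px [[616.8601  24.9701]
 [601.4653 128.5547]]
top [285, 223, 3, 4, 11] [0.5555 0.1011] [0.5435 0.0963]
top [318, 228, 8, 4, 27] [0.5388 0.001 ] [0.5276 0.0007]
scene [346, 248, 13, 4, 30] [0.4682 0.121 ] [0.5315 0.1135]
scene [316, 262, 7, 7, 37] [0.5352 0.006 ] [0.5951 0.0044]
wrist [509, 74, 6, 7, 39] [ 0.5417 -0.0085] [0.5343 0.024 ]
wrist [566, 75, 29, 13, 318] [ 0.5368 -0.0731] [ 0.5302 -0.0287]
wrist [510, 83, 5, 3, 7] [ 0.5353 -0.0094] [0.529  0.0233]
```

>>> hand_motion(ticks="0,0,0,0,0,0,0\n0,0,0,0,0,0,0\n0,0,0,0,0,0,0\n0,0,0,0,0,0,0\n0,0,0,0,0,0,0\n0,0,0,0,0,0,0")

```text
t: 16.52
tool_pos: [0.4352, 0.1717, 0.2704]
ee_rot: [1.0, -0.021, 0.0, -0.0]
force: [0.3, 0.5, -0.3]
finger_gap: -0.0001
finger_force: 0.0
```

```bash
python3 - <<'E'
from h import *
np.set_printoptions(precision=4,suppress=True)
D={}
for n,R0 in(("top",(305,205,365,255)),("scene",(270,225,330,280)),("wrist",(500,20,640,140))):
    d=r.get_image(n);h=cv2.cvtColor(d["image"],cv2.COLOR_RGB2HSV);m=cv2.inRange(h,(145,60,70),(179,255,255))
    x0,y0,x1,y1=R0;z=np.zeros_like(m);z[y0:y1,x0:x1]=m[y0:y1,x0:x1]
    _,_,st,ce=cv2.connectedComponentsWithStats(z)
    for s,c in zip(st[1:],ce[1:]):
        if s[4]>3: print(n,s.tolist(),plane(d,c,.01)[0][:2]);D.setdefault(n,(d,[]))[1].append(c)
for i,a in enumerate(D["top"][1]):
    for j,b in enumerate(D["scene"][1]): print(i,j,two(D["top"][0],a,D["scene"][0],b))
E
```

```text
top [318, 228, 8, 4, 27] [0.5388 0.001 ]
top [344, 228, 8, 4, 29] [ 0.5366 -0.0714]
scene [294, 262, 6, 7, 37] [ 0.533  -0.0675]
scene [316, 262, 7, 7, 37] [0.5352 0.006 ]
wrist [508, 75, 7, 7, 43] [ 0.5415 -0.0083]
wrist [565, 76, 30, 13, 325] [ 0.5368 -0.0733]
wrist [511, 85, 4, 2, 5] [ 0.5355 -0.01  ]
wrist [504, 87, 4, 1, 4] [ 0.5341 -0.0036]
0 0 (array([ 0.5387, -0.0331,  0.0179]), np.float64(0.0681938946261353))
0 1 (array([0.5383, 0.0034, 0.0136]), np.float64(0.004963533502875232))
1 0 (array([ 0.536 , -0.0693,  0.0137]), np.float64(0.003907682502198877))
1 1 (array([ 0.5378, -0.0326,  0.0173]), np.float64(0.07711705089459958))
```

Both caps are in the tray and unchanged between frames, a blue cap stands at the gate, the pad is back up, and the tray is home.

```bash
python3 -c "
from rig import r
print(r.sign_off())"
```

```text
the job is handed in; nothing more can be done
None
```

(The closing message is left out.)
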